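Set the attic desk for the morning

ROBOT

A 6-joint arm with a two-finger parallel gripper is mounted at the origin on the work surface. World frame = base frame: x ahead of the robot, y to its left, z up, the work surface at z = 0. Lengths are in m, angles in rad, forces in N, time in s.
With the tool pointing down it reaches from about 0.425 to 0.95 m from the base axis. Payload 3.5 kg.
Tool frame: the origin (TCP) lies midway between the tips of the shut fingers; the grasp point (between the pads) lies 19 mm behind it (ctrl.hold_point_z is the distance from the TCP to the grasp point, in m); z points along the fingers, y is the line along which they close (so a half turn about z gives the same grasp; the last joint's range is limited). The gripper opens to 85 mm and grips with 20 to 120 N. Pads are 22 mm wide; open, the fingers measure 114 mm over their backs; the gripper's body (76 mm by 85 mm) begins 54 mm behind the grasp point. The pads swing forward as they close: fully open they stand 13 mm farther back than shut.
Start: joints at [-1.387, 0.286, 1.577, -0, 1.279, -0.15], TCP at [0.221, -0.638, 0.209] pointing down, gripper open.
Joint ranges: [-2.77, 2.77], [-0.9, 2.22], [0.21, 2.48], [-1.53, 4.67], [0.24, 2.81], [-2.84, 2.84]. Speed limits (rad/s): [2.79, 2.79, 3.14, 3.14, 3.14, 3.14].

INTERFACE

Orientations are given as a unit quaternion [x, y, z, w].
In Python, from plant import readout, cams, sign_off, ctrl gives the robot as it stands. The module is installed in compiled form; this text tells all that it offers.
- The arm moves only by the tool step_arm, never from a script. Its argument "increments" is a list of rows, each a list of 2 entries, a list of its own where there are three numbers: the shift along the world's x, y, z in mm, then the turn, a rotation vector about the world's x, y, z in rad. In form: [[[x, y, z], [rx, ry, rz]], ...]. A call has 1 to 8 rows; each row shifts and turns the commanded pose from where the row before left it; what a row does not reach is not made up. A row lasts 1/12 s, in which the tool goes at most 41.7 mm and 7.16 degrees, less where a joint would pass 70% of its speed; a pose out of reach is approached as far as the arm can. A call is refused whole if a number of a shift passes 41.7 or a number of a turn 0.125, either way. A call with a gripper value outside its range is refused whole. "fingers" is the opening, from -1 (shut) to 1 (fully open), set as the call begins (left out, the last holds). The fingers move at their own pace and stop on an object; "grip_force" is the grip in N (left out, the last holds). Time passes only in rows, so rows that do not move let the fingers close. It gives the time, the measured TCP pose, the force, the opening and the grip force at its end, in the units of the state.
- readout.get_state(): the state, without advancing time (a new reading comes with each control period).
- cams.read_camera(name): name is "scene" or "top" or "wrist"; returns the picture (420x560x3 uint8, red, green, blue); there is no depth.
- cams.get_calibration(name): a dict with "fx", "fy", "cx", "cy" (pixels), "eye" and "rotation" of the camera in the world; the wrist camera has in their place "T_tool_cam" (4x4, takes a point from camera to tool coordinates, whose origin is the TCP and whose axes are the flange's). Camera axes: x right, y up, looking along -z (the intrinsics and any distortion apply to the point x, -y, -z); pixel columns grow to the right and rows downward; lengths in m; the calibration is good to about 2 mm. A picture is of the moment at which its call begins: read the wrist's pose just before it. get_calibration takes no time and is no camera call.
- sign_off(): hands the job in; it is judged then, once.
The state is a dict: "time": time; "qpos": joint angles; "dq": joint speeds; "joint_efforts": joint torques, N m; "eef_pos": TCP position; "tcp_rot": TCP orientation; "contact_force": force on the tool from outside, world axes, zero at the start; "wrist_torque": the same for the moment, N m; "opening": opening from 0.0 (shut) to 1.0 (fully open); "finger_force": force on a finger pad.
Only numpy, scipy, OpenCV 4.12 (cv2) and the standard library are available. Lean on these libraries where they do the work, as an engineer would, in place of code of your own. Each camera call takes 0.05 s, during which the arm holds its last target. There are 200 camera calls.

TASK

Tidy the desk: put the wooden card box flat in the middle of the closed notebook with their long sides parallel, and stand the round tin on the middle of the box's lid. Stand the pencil pot on the desk exactly midway between the clock and the potted plant, in line with their centres, and stand the stapler on its base in front of the clock's face, parallel to the face and centred on it, with a gap of about 50 mm between them. Do not shift the mug or the tape dispenser.

Things in the scene. Friction and masses are not known exactly. Their poses are not given: they have to be found in the camera images.
- card_box: loose closed box for index cards, light plywood with a darker wooden lid and a small brass plate on one end; 105 mm long (its x), 60 mm wide (its y), 45 mm high, 0.22 kg or so, flat lid. Origin at the centre of its underside, z up. Starts on the desk. Either way round along its length will do.
- tin: loose small round aluminium tin with a closed lid: 54 mm diameter over the lid (52 mm below it), 30 mm high. Origin at the centre of its underside, z up. Starts on the desk.
- pot: loose white ceramic pencil pot, straight-sided, 62 mm outer diameter, 85 mm high, with three pencils fixed in it whose ends stand up to 108 mm above the desk but inside the pot's outline as seen from above. Origin at the centre of its underside, z up. Starts on the desk.
- stapler: loose desk stapler standing on its black base: base 130 mm long (its x), 36 mm wide (its y); grey upper arm 30 mm wide (its y), from 40 to 54 mm above the desk, with a 22 mm wide steel bar below it at 26 to 40 mm. 0.24 kg or so. Origin at the centre of its underside, z up. Starts on the desk. It may point either way.
- clock: desk clock, light wooden block with a round white dial; does not move when touched. 40 mm deep (its x), 90 wide (its y), 60 high. Origin at the centre of its underside, z up. The dial faces its -x, roughly to the robot: that side is its front. With the 50 mm gap from the dial face to the near edge of the stapler's base, the two origins are 88 mm apart.
- plant: small succulent in a terracotta pot, does not move when touched. 84 mm diameter at the rim, 65 mm high, leaves up to 105 mm. Origin at the centre of its underside, z up. It always stands 240 mm from the clock along the clock's +y (centre to centre), so the place midway is 120 mm from each.
- notebook: closed notebook with grey cloth covers, lying flat and not moving when touched: 150 mm long (its x), 110 mm wide (its y), 16 mm thick. Origin at the centre of its underside, z up.
- mug: loose white ceramic mug with a handle on its +y side, 80 mm diameter, 90 mm high. Origin at the centre of its underside. Bystander: leave it where it is.
- tape: loose black desk tape dispenser with a clear roll, 120 mm long (its x), 55 mm wide, about 70 mm high. Origin at the centre of its underside. Bystander: leave it where it is.
Mind the look-alikes: they are no part of the job. Leave any orange look-alike of the card_box alone.

How it is judged:
At the end, for the whole second after the job is handed in: Box flat on notebook, centred to 15 mm, parallel to 0.2 rad; tin on its lid, centred to 12 mm; pot upright midway between clock and plant to 15 mm; stapler on its base before the clock's face, gap 35 to 65 mm, centred to 15 mm, parallel to 0.2 rad; all on the desk or each other, at rest (x of card_box in the frame of notebook between -0.015 and 0.015 m and y of card_box in the frame of notebook between -0.015 and 0.015 m and z of card_box in the frame of notebook between 0.012 and 0.02 m and angle between the x axis of card_box and the x axis of notebook, either way round below 0.2 rad and angle between each of card_box, tin, pot, stapler's own z axis and vertical below 0.1 rad and linear speed of each of card_box, tin, pot, stapler below 0.02 m/s and angular speed of each of card_box, tin, pot, stapler below 0.2 rad/s and x of tin in the frame of card_box between -0.012 and 0.012 m and y of tin in the frame of card_box between -0.012 and 0.012 m and z of tin in the frame of card_box between 0.041 and 0.049 m and x of pot in the frame of clock between -0.015 and 0.015 m and y of pot in the frame of clock between 0.105 and 0.135 m and height (world z) of pot between -0.004 and 0.004 m and x of stapler in the frame of clock between -0.103 and -0.073 m and y of stapler in the frame of clock between -0.015 and 0.015 m and height (world z) of stapler between -0.004 and 0.004 m and angle between the x axis of stapler and the y axis of clock, either way round below 0.2 rad); the robot touches nothing.
It fails at once if the mug is shifted by more than 20 mm (distance of mug from where it was at the start of the episode above 0.02 m).
It fails at once if the tape dispenser is shifted by more than 20 mm (distance of tape from where it was at the start of the episode above 0.02 m).
It also fails if it takes over 120 s, if anything falls off the work surface, if the arm or the gripper's body presses on something with over 40 N, if the wrist force passes 120 N, or if a joint passes its speed limit or range.

## Working session

There is one attempt and no reset: what is moved stays moved. The work goes in short steps, Python scripts to look and compute and a tool call to move; the robot and the scene stay as the last step left them, time stands still between calls to the robot, and variables do not carry over. Pictures are saved under pics/ and viewed, at most 14 in all, crops included, and the job is handed in when it is done.

Besides the shell and the picture viewer there is one more tool, called after "Emit:" as name([rows], argument=value, ...), one row to a line, values as JSON. step_arm: Moves the arm, as the interface text tells. Its arguments: {"type":"object","properties":{"increments":{"type":"array","items":{"type":"array"}},"fingers":{"type":"number"},"grip_force":{"type":"number"}},"required":["increments"]}

```bash
mkdir -p pics; ls; python3 - <<'E'
from plant import readout,cams
import cv2,numpy as np
for n in ["scene","top","wrist"]:
    im=cams.read_camera(n); cv2.imwrite(f"pics/{n}0.png",im[:,:,::-1]); np.save(f"pics/{n}0.npy",im)
    print(n,cams.get_calibration(n))
print(readout.get_state())
E
```

```text
pics
scene {'fx': 397.5241745384094, 'fy': 397.5241745384094, 'cx': 279.02310578948595, 'cy': 211.0231990229924, 'eye': array([1.05461126, 0.54693258, 0.57516469]), 'rotation': array([0.19112024, 0.4127205 , 0.80586123, 0.37910754])}
top {'fx': 463.3434619239693, 'fy': 463.3434619239693, 'cx': 279.9476798669028, 'cy': 209.83842918824217, 'eye': array([0.33856781, 0.0868783 , 1.12112438]), 'rotation': array([ 0.04539908, -0.06323961, -0.70243192,  0.70748079])}
wrist {'fx': 368.1952423703936, 'fy': 368.1952423703936, 'cx': 285.66739563849893, 'cy': 208.86253944584286, 'T_tool_cam': array([[ 1.14582555e-03,  9.59061357e-01,  2.83196047e-01,
         7.25651522e-02],
       [ 9.99999101e-01, -1.29629811e-03,  3.43948683e-04,
         5.33663237e-04],
       [ 6.96974391e-04,  2.83195398e-01, -9.59061980e-01,
        -1.64430951e-01],
       [ 0.00000000e+00,  0.00000000e+00,  0.00000000e+00,
         1.00000000e+00]])}
{'time': 0.15, 'qpos': array([-1.38698424e+00,  2.86981177e-01,  1.57782960e+00, -2.75469466e-05,
        1.27864076e+00, -1.50000713e-01]), 'dq': array([ 0.00061281, -0.00221923, -0.00660719,  0.00048062, -0.00048733,
        0.00030672]), 'joint_efforts': array([ 1.44138819e-03, -4.06602967e+01, -2.93140036e+01, -1.17818277e-04,
        3.97598153e-03,  2.97730438e-06]), 'eef_pos': array([ 0.22107989, -0.6371788 ,  0.20825834]), 'tcp_rot': array([ 9.86102345e-01,  1.66136390e-01, -2.88964153e-05, -9.29089855e-04]), 'contact_force': array([0.50031316, 0.04972838, 0.68825663]), 'wrist_torque': array([ 0.0372681 , -0.06988654, -0.01735482]), 'finger_force': 0.0, 'opening': 0.999983162409283}
```

View pics/top0.png

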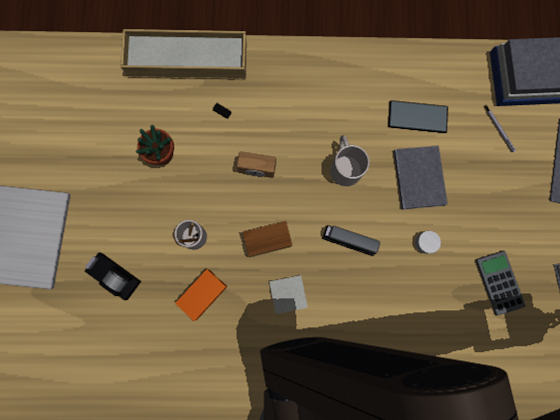

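View pics/scene0.png

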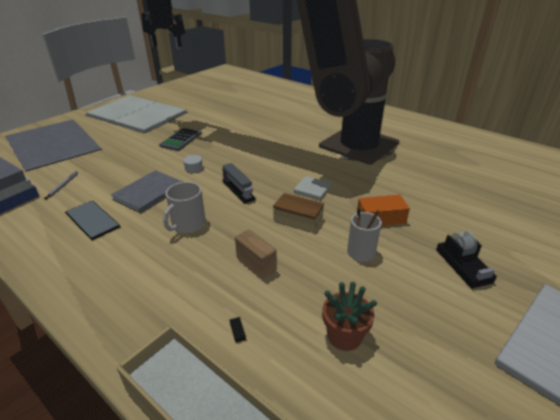

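```bash
cat > h.py <<'E'
import numpy as np,cv2
from scipy.spatial.transform import Rotation as R
from plant import readout,cams
def pose(n,st=None):
    c=cams.get_calibration(n)
    if 'eye' in c: return c,R.from_quat(c['rotation']).as_matrix(),np.array(c['eye'])
    st=st or readout.get_state(); T=np.eye(4);T[:3,:3]=R.from_quat(st['tcp_rot']).as_matrix();T[:3,3]=st['eef_pos']
    M=T@c['T_tool_cam']; return c,M[:3,:3],M[:3,3]
def topl(P,uv,z):
    c,Rm,e=P; uv=np.atleast_2d(uv).astype(float)
    d=np.c_[(uv[:,0]-c['cx'])/c['fx'],-(uv[:,1]-c['cy'])/c['fy'],-np.ones(len(uv))]@Rm.T
    return e+d*((z-e[2])/d[:,2])[:,None]
def proj(P,p):
    c,Rm,e=P; q=(np.atleast_2d(p)-e)@Rm
    return np.c_[c['cx']-c['fx']*q[:,0]/q[:,2],c['cy']+c['fy']*q[:,1]/q[:,2]]
def blob(im,seed,tol,k=3):
    lab=cv2.cvtColor(im,cv2.COLOR_RGB2LAB).astype(float); u,v=seed
    med=np.median(lab[v-k:v+k+1,u-k:u+k+1].reshape(-1,3),0)
    d=(lab-med)*[.6,1,1]
    m=(np.linalg.norm(d,axis=2)<tol).astype(np.uint8)
    m=cv2.morphologyEx(m,cv2.MORPH_CLOSE,np.ones((5,5)));m=cv2.morphologyEx(m,cv2.MORPH_OPEN,np.ones((3,3)))
    n,l=cv2.connectedComponents(m); i=l[v,u]
    return max(cv2.findContours((l==i).astype(np.uint8),cv2.RETR_EXTERNAL,cv2.CHAIN_APPROX_NONE)[0],key=cv2.contourArea)
def rect(P,ct,z):
    w=topl(P,ct[:,0,:],z)[:,:2]*1000
    (cx,cy),(a,b),t=cv2.minAreaRect(w.astype(np.float32))
    if a<b: a,b,t=b,a,t+90
    t=(t+90)%180-90
    return round(cx),round(cy),round(a),round(b),round(float(np.radians(t)),3)
E
python3 - <<'E'
from h import *
im=np.load('pics/top0.npy'); P=pose('top'); vis=cv2.resize(im,None,fx=2,fy=2)[:,:,::-1].copy()
for n,s,t,z in [('clock',(256,160),16,.06),('box',(266,237),16,.045),('notebook',(420,177),14,.016),('tin',(429,241),30,.03),('stapler',(350,237),14,.054),('pot',(181,245),30,.085),('plant',(160,161),35,.065),('mug',(350,163),30,.09),('orange',(201,294),30,.045)]:
    c=blob(im,s,t); print(n,rect(P,c,z)); cv2.drawContours(vis,[c*2],-1,(0,255,0),1)
cv2.imwrite('pics/v1.png',vis[170:640,160:960])
E
```

```text
clock (550, 59, 1315, 201, 1.56)
box (438, 91, 107, 63, -1.316)
notebook (596, -287, 151, 110, 0.101)
tin (435, -297, 51, 50, -0.041)
stapler (440, -108, 126, 27, 1.255)
pot (493, 61, 1330, 883, -1.569)
plant (651, 353, 102, 84, -0.044)
mug (492, 62, 1324, 878, 1.569)
orange (309, 241, 106, 61, -0.732)
```

View pics/v1.png

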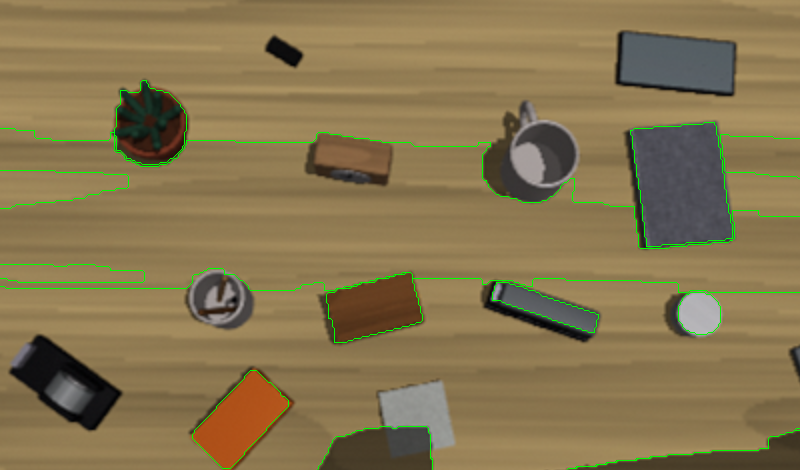

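```bash
python3 - <<'E'
from h import *
P=pose('top'); im=np.load('pics/top0.npy')
f=lambda uv,z:topl(P,(np.array(uv)+[160,170])/2.,z)[:,:2]*1000
k=f([(319,133),(392,146),(388,171),(313,165)],.06); print(k.round(), np.linalg.norm(np.diff(k,axis=0),axis=1).round(), k.mean(0).round())
print('pot',f([(217,297)],.085).round(),'plant',f([(151,126)],.065).round(),'mug',f([(544,154)],.09).round())
lab=cv2.cvtColor(im,cv2.COLOR_RGB2HSV).astype(int); print(lab[160,[240,250,256,265,272]].tolist(), lab[150,[245,260,280]].tolist())
h=lab[...,0]; m=((h<14)&(lab[...,1]>60)&(lab[...,2]>50)).astype(np.uint8)
n,l,s,c=cv2.connectedComponentsWithStats(m)
for i in range(1,n):
    if s[i,4]>200:
        ct=cv2.findContours((l==i).astype(np.uint8),0,1)[0][0]; print(s[i],rect(P,ct,.06),rect(P,ct,.045))
E
```

```text
[[642. 157.]
 [627.  70.]
 [597.  75.]
 [603. 163.]] [87. 31. 88.] [617. 116.]
pot [[444. 265.]] plant [[646. 353.]] mug [[ 611. -104.]]
[[15, 128, 135], [15, 130, 137], [14, 128, 137], [14, 132, 116], [14, 131, 117]] [[20, 111, 156], [20, 109, 154], [20, 109, 154]]
[139 139  35  25 256] (633, 345, 84, 40, -1.071) (637, 349, 85, 41, -1.071)
[ 243  222   49   34 1033] (437, 90, 101, 59, -1.319) (438, 90, 102, 59, -1.319)
[ 175  269   52   52 1307] (309, 238, 105, 62, -0.733) (309, 240, 106, 63, -0.733)
[451 391  38  29 703] (68, -358, 71, 61, -1.398) (64, -364, 72, 62, -1.398)
```

Emit:
step_arm([
  [[21.6,32.3,2],[0,0,0.068]],
  [[21.6,32.3,2],[0,0,0.068]],
  [[21.6,32.3,2],[0,0,0.068]],
  [[21.6,32.3,2],[0,0,0.068]],
  [[21.6,32.3,2],[0,0,0.068]],
  [[21.6,32.3,2],[0,0,0.068]],
  [[21.6,32.3,0],[0,0,0.068]],
  [[21.6,32.3,0],[0,0,0.068]],
], fingers=1, grip_force=40)

```text
time: 0.82
eef_pos: [0.3946, -0.3775, 0.2212]
tcp_rot: [0.905, 0.426, 0.0, -0.0]
contact_force: [-0.2, -0.1, -0.2]
opening: 1.002
finger_force: 0.0
```

Emit:
step_arm([
  [[21.6,32.3,0],[0,0,0.068]],
  [[21.6,32.3,0],[0,0,0.068]],
  [[21.6,32.3,0],[0,0,0.068]],
  [[21.6,32.3,0],[0,0,0.068]],
  [[-4.2,34,0],[0,0,0.068]],
  [[-4.2,34,0],[0,0,0.068]],
  [[-4.2,34,0],[0,0,0.068]],
  [[-4.2,34,0],[0,0,0.068]],
])

```text
time: 1.48
eef_pos: [0.463, -0.1123, 0.2209]
tcp_rot: [0.757, 0.654, -0.0, -0.0]
contact_force: [0.3, 0.8, 0.7]
opening: 1.002
finger_force: 0.0
```

Emit:
step_arm([
  [[-4.2,34,0],[0,0,0.068]],
  [[-4.2,34,0],[0,0,0.068]],
  [[-4.2,34,0],[0,0,0.068]],
  [[-4.2,34,0],[0,0,0.068]],
  [[-4.2,34,0],[0,0,0.068]],
  [[-4.2,34,0],[0,0,0.068]],
  [[0,0,0],[0,0,0]],
  [[0,0,0],[0,0,0]],
])

```text
time: 2.15
eef_pos: [0.4378, 0.0913, 0.2211]
tcp_rot: [0.608, 0.794, -0.0, -0.0]
contact_force: [-0.1, -0.3, -0.1]
opening: 0.999
finger_force: 0.0
```

```bash
python3 - <<'E'
from h import *
st=readout.get_state(); im=cams.read_camera('wrist'); cv2.imwrite('pics/w1.png',im[:,:,::-1]); P=pose('wrist',st)
print(st['eef_pos'],R.from_quat(st['tcp_rot']).as_matrix()[:2,1],st['qpos'])
uv=proj(P,[.438,.091,.045]); print(uv)
c=blob(im,tuple(uv[0].astype(int)),18); print(rect(P,c,.045))
E
```

```text
[0.43777104 0.09134744 0.22109551] [0.96570994 0.25962325] [-2.16966932e-02 -2.48604480e-01  2.09806760e+00 -2.93740189e-04
  1.29235470e+00 -2.84248026e-01]
[[285.19784267 179.9706794 ]]
(441, 89, 98, 60, -1.311)
```

View pics/w1.png

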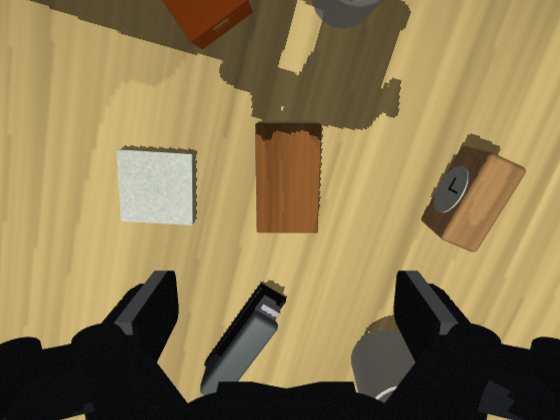

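Emit:
step_arm([
  [[1,-1,-35],[0,0,0]],
  [[0,0,-35],[0,0,0]],
  [[0,0,-35],[0,0,0]],
  [[0,0,-35],[0,0,0]],
  [[0,0,-30],[0,0,0]],
  [[0,0,-25],[0,0,0]],
  [[0,0,-13],[0,0,0]],
  [[0,0,0],[0,0,0]],
])

```text
time: 2.87
eef_pos: [0.4363, 0.0874, 0.0097]
tcp_rot: [0.611, 0.792, -0.002, -0.003]
contact_force: [-0.6, -0.4, -0.2]
opening: 1.001
finger_force: 0.0
```

Emit:
step_arm([
  [[0,0,0],[0,0,0]],
  [[0,0,0],[0,0,0]],
  [[0,0,0],[0,0,0]],
  [[0,0,0],[0,0,0]],
  [[0,0,0],[0,0,0]],
  [[0,0,0],[0,0,0]],
  [[0,0,0],[0,0,0]],
  [[0,0,0],[0,0,0]],
], fingers=-1, grip_force=40)

```text
time: 3.53
eef_pos: [0.4413, 0.0884, 0.0152]
tcp_rot: [0.61, 0.793, 0.001, 0.002]
contact_force: [-0.4, -2.8, 6.0]
opening: 0.681
finger_force: 43.9
```

Emit:
step_arm([
  [[0,0,15],[0,0,0]],
  [[0,0,35],[0,0,0]],
  [[0,0,40],[0,0,0]],
  [[0,0,40],[0,0,0]],
  [[0,0,20],[0,0,0]],
  [[10.5,-25.1,0],[0,0,-0.1155]],
  [[10.5,-25.1,0],[0,0,-0.1155]],
  [[10.5,-25.1,0],[0,0,-0.1155]],
])

```text
time: 4.2
eef_pos: [0.4707, 0.0134, 0.1636]
tcp_rot: [0.739, 0.674, 0.0, 0.0]
contact_force: [0.5, 0.3, -2.9]
opening: 0.678
finger_force: 44.4
```

Emit:
step_arm([
  [[10.5,-25.1,0],[0,0,-0.1155]],
  [[10.5,-25.1,0],[0,0,-0.1155]],
  [[10.5,-25.1,0],[0,0,-0.1155]],
  [[10.5,-25.1,0],[0,0,-0.1155]],
  [[10.5,-25.1,0],[0,0,-0.1155]],
  [[10.5,-25.1,0],[0,0,-0.1155]],
  [[10.5,-25.1,0],[0,0,-0.1155]],
  [[10.5,-25.1,0],[0,0,-0.1155]],
])

```text
time: 4.87
eef_pos: [0.5545, -0.1878, 0.1622]
tcp_rot: [0.962, 0.273, -0.001, -0.001]
contact_force: [0.7, 0.9, -2.1]
opening: 0.678
finger_force: 44.4
```

Emit:
step_arm([
  [[10.5,-25.1,0],[0,0,-0.1155]],
  [[10.5,-25.1,0],[0,0,-0.1155]],
  [[10.5,-25.1,0],[0,0,-0.1155]],
  [[10.5,-25.1,0],[0,0,-0.1155]],
  [[0,0,0],[0,0,0]],
  [[0,0,0],[0,0,0]],
  [[0,0,0],[0,0,0]],
])

```text
time: 5.45
eef_pos: [0.5961, -0.2866, 0.162]
tcp_rot: [0.999, 0.049, -0.001, -0.001]
contact_force: [-0.9, 0.2, -2.6]
opening: 0.682
finger_force: 44.5
```

```bash
python3 - <<'E'
from h import *
st=readout.get_state(); im=cams.read_camera('wrist'); cv2.imwrite('pics/w2.png',im[:,:,::-1]); np.save('pics/w2.npy',im);P=pose('wrist',st)
print(st['eef_pos'],R.from_quat(st['tcp_rot']).as_matrix()[:,1:3],st['qpos'])
a=.101;c,s=np.cos(a),np.sin(a)
print('nb corners',proj(P,[[.596+x*c-y*s,-.287+x*s+y*c,.016] for x in(-.075,.075) for y in (-.055,.055)]).round())
E
```

```text
[ 0.59609374 -0.28657964  0.16204114] [[ 0.09811933 -0.0020586 ]
 [-0.99517184  0.00217672]
 [-0.00236821 -0.99999551]] [-6.01553201e-01  2.97752809e-01  1.65110702e+00  6.76660458e-04
  1.19566199e+00  8.70714370e-01]
nb corners [[346. 267.]
 [227. 267.]
 [354.  97.]
 [218.  97.]]
```

View pics/w2.png

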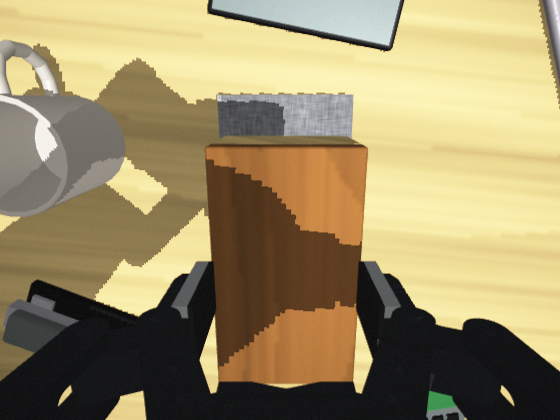

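```bash
python3 - <<'E'
from h import *
P=pose('wrist')
k=topl(P,[(206,147),(367,147),(356,382),(217,382)],.192)[:,:2]*1000
print(k.round(),k.mean(0).round(),np.linalg.norm(k[1]-k[0]),np.linalg.norm(k[2]-k[1]))
E
```

```text
[[ 649. -252.]
 [ 655. -310.]
 [ 552. -322.]
 [ 546. -261.]] [ 601. -287.] 58.53802861071164 103.55407814394049
```

Emit:
step_arm([
  [[-5,0,-30],[0,0,0]],
  [[0,0,-35],[0,0,0]],
  [[0,0,-30],[0,0,0]],
  [[0,0,-20],[0,0,0]],
  [[0,0,-9],[0,0,0]],
  [[0,0,-5],[0,0,0]],
  [[0,0,-3],[0,0,0]],
  [[0,0,0],[0,0,0]],
])

```text
time: 6.17
eef_pos: [0.5927, -0.2877, 0.0325]
tcp_rot: [0.999, 0.049, 0.001, 0.001]
contact_force: [-0.4, -0.5, -2.3]
opening: 0.677
finger_force: 44.5
```

Emit:
step_arm([
  [[0,0,0],[0,0,0]],
  [[0,0,0],[0,0,0]],
])

```text
time: 6.33
eef_pos: [0.5931, -0.2883, 0.0334]
tcp_rot: [0.999, 0.049, 0.001, 0.001]
contact_force: [0.4, -0.1, -2.0]
opening: 0.679
finger_force: 44.5
```

Emit:
step_arm([
  [[0,0,-2],[0,0,0]],
  [[0,0,-1],[0,0,0]],
  [[0,0,0],[0,0,0]],
  [[0,0,0],[0,0,0]],
])

```text
time: 6.67
eef_pos: [0.5931, -0.2884, 0.0313]
tcp_rot: [0.999, 0.049, 0.001, 0.001]
contact_force: [-2.1, 1.6, 5.7]
opening: 0.674
finger_force: 45.5
```

Emit:
step_arm([
  [[0,0,0],[0,0,0]],
  [[0,0,0],[0,0,0]],
  [[0,0,0],[0,0,0]],
  [[0,0,0],[0,0,0]],
  [[0,0,15],[0,0,0]],
  [[0,0,35],[0,0,0]],
  [[0,0,40],[0,0,0]],
  [[0,0,40],[0,0,0]],
], fingers=1)

```text
time: 7.33
eef_pos: [0.5913, -0.2873, 0.1598]
tcp_rot: [0.999, 0.049, -0.001, -0.0]
contact_force: [1.6, -0.9, 0.3]
opening: 1.0
finger_force: 0.0
```

Emit:
step_arm([
  [[-26,-1.5,0],[0,0,0]],
  [[-26,-1.5,0],[0,0,0]],
  [[-26,-1.5,0],[0,0,0]],
  [[-26,-1.5,0],[0,0,0]],
  [[-26,-1.5,0],[0,0,0]],
  [[-26,-1.5,0],[0,0,0]],
  [[0,0,0],[0,0,0]],
  [[0,0,0],[0,0,0]],
])

```text
time: 8.0
eef_pos: [0.4354, -0.2969, 0.1595]
tcp_rot: [0.999, 0.048, 0.001, 0.001]
contact_force: [-0.3, -0.4, 0.2]
opening: 0.999
finger_force: 0.0
```

```bash
python3 - <<'E'
from h import *
st=readout.get_state(); im=cams.read_camera('wrist'); cv2.imwrite('pics/w3.png',im[:,:,::-1]); P=pose('wrist',st)
print(st['eef_pos'],R.from_quat(st['tcp_rot']).as_matrix()[:,1:3],st['qpos'])
print(proj(P,[.435,-.297,.03]))
T=cams.read_camera('top');cv2.imwrite('pics/top1.png',T[:,:,::-1]); np.save('pics/top1.npy',T)
Pt=pose('top'); u=proj(Pt,[.596,-.287,.061])[0].astype(int); print(u,rect(Pt,blob(T,tuple(u),20),.061))
E
```

```text
[ 0.43540281 -0.29693597  0.15948344] [[ 0.09546673  0.00146311]
 [-0.99543187 -0.00108618]
 [ 0.0012209  -0.99999834]] [-7.91319067e-01  5.74941401e-03  1.98554703e+00  3.03890316e-04
  1.14849522e+00  6.83739720e-01]
[[285.16969797 193.0156401 ]]
[427 172] (593, -289, 110, 61, 0.08)
```

View pics/w3.png

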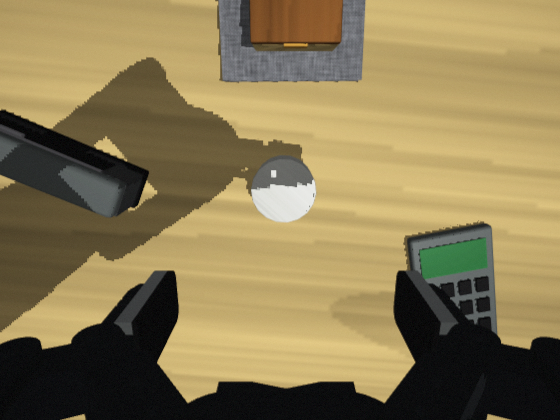

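Emit:
step_arm([
  [[2,1,-30],[0,0,0]],
  [[0,0,-35],[0,0,0]],
  [[0,0,-35],[0,0,0]],
  [[0,0,-25],[0,0,0]],
  [[0,0,-17],[0,0,0]],
  [[0,0,-9],[0,0,0]],
  [[0,0,-4],[0,0,0]],
  [[0,0,0],[0,0,0]],
])

```text
time: 8.77
eef_pos: [0.4384, -0.2956, 0.003]
tcp_rot: [0.999, 0.049, -0.0, -0.0]
contact_force: [-0.3, 0.6, 0.5]
opening: 0.995
finger_force: 0.0
```

Emit:
step_arm([
  [[0,0,0],[0,0,0]],
  [[0,0,0],[0,0,0]],
  [[0,0,0],[0,0,0]],
  [[0,0,0],[0,0,0]],
  [[0,0,0],[0,0,0]],
  [[0,0,0],[0,0,0]],
  [[0,0,0],[0,0,0]],
  [[0,0,0],[0,0,0]],
], fingers=-1, grip_force=35)

```text
time: 9.43
eef_pos: [0.441, -0.2978, 0.008]
tcp_rot: [0.999, 0.048, 0.003, 0.002]
contact_force: [-1.4, 2.6, 13.5]
opening: 0.003
finger_force: 7.0
```

Emit:
step_arm([
  [[0,0,10],[0,0,0]],
  [[0,0,30],[0,0,0]],
  [[0,0,40],[0,0,0]],
  [[0,0,40],[0,0,0]],
  [[0,0,20],[0,0,0]],
  [[0,0,0],[0,0,0]],
  [[0,0,0],[0,0,0]],
])

```text
time: 10.02
eef_pos: [0.4386, -0.2964, 0.1457]
tcp_rot: [0.999, 0.049, 0.002, 0.002]
contact_force: [-0.0, -0.4, -1.0]
opening: -0.001
finger_force: 0.0
```

```bash
python3 - <<'E'
from h import *
st=readout.get_state(); im=cams.read_camera('wrist'); cv2.imwrite('pics/w4.png',im[:,:,::-1]); P=pose('wrist',st)
print(st['eef_pos'],R.from_quat(st['tcp_rot']).as_matrix()[:,1:3])
E
```

```text
[ 0.43862    -0.29644414  0.14567695] [[ 0.09710603  0.00327478]
 [-0.9952672  -0.00338781]
 [ 0.00368982 -0.9999889 ]]
```

View pics/w4.png

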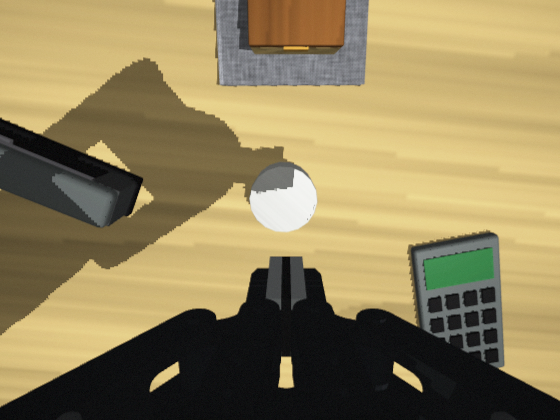

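```bash
python3 - <<'E'
from h import *
Pt=pose('top');T=cams.read_camera('top')
b=np.load('pics/top0.npy')
for im,s in((b,(429,241)),(T,(429,241))):
    c=blob(im,s,35); print('top',rect(Pt,c,.03),cv2.minEnclosingCircle(c))
for f,e,sd in(('w4',None,(283,215)),):
    im=cv2.imread(f'pics/{f}.png')[:,:,::-1].copy(); g=cv2.cvtColor(im,cv2.COLOR_RGB2HSV)
    m=((g[...,1]<40)).astype(np.uint8); n,l=cv2.connectedComponents(m); c=max(cv2.findContours((l==l[sd[1],sd[0]]).astype(np.uint8),0,1)[0],key=len)
    P=pose('wrist'); print(rect(P,c,.03),cv2.minEnclosingCircle(c))
cv2.imwrite('pics/t.png',T[:,:,::-1])
E
```

```text
top (434, -297, 53, 50, -0.041) ((429.7121276855469, 241.71212768554688), 11.805931091308594)
top (430, -300, 53, 43, -1.027) ((430.0625, 241.875), 11.264847755432129)
(436, -293, 54, 52, -0.485) ((283.3405456542969, 196.5207977294922), 34.7927131652832)
```

Emit:
step_arm([
  [[-3,1,0],[0,0,0]],
  [[0,0,-35],[0,0,0]],
  [[0,0,-40],[0,0,0]],
  [[0,0,-35],[0,0,0]],
  [[0,0,-20],[0,0,0]],
  [[0,0,-8],[0,0,0]],
  [[0,0,-4],[0,0,0]],
  [[0,0,0],[0,0,0]],
], fingers=1)

```text
time: 10.78
eef_pos: [0.4344, -0.2942, 0.0004]
tcp_rot: [0.999, 0.049, -0.001, -0.001]
contact_force: [-0.1, -0.4, 0.9]
opening: 1.001
finger_force: 0.0
```

Emit:
step_arm([
  [[0,0,0],[0,0,0]],
  [[0,0,0],[0,0,0]],
  [[0,0,-2],[0,0,0]],
], fingers=0.5)

```text
time: 11.03
eef_pos: [0.4362, -0.2959, 0.0014]
tcp_rot: [0.999, 0.049, 0.001, 0.002]
contact_force: [0.2, 0.4, -1.0]
opening: 0.75
finger_force: 0.0
```

Emit:
step_arm([
  [[0,0,0],[0,0,0]],
  [[0,0,0],[0,0,0]],
  [[0,0,0],[0,0,0]],
], fingers=0.15, grip_force=25)

```text
time: 11.28
eef_pos: [0.4356, -0.2953, 0.0007]
tcp_rot: [0.999, 0.049, 0.001, 0.001]
contact_force: [-2.3, 0.8, 6.6]
opening: 0.612
finger_force: 25.6
```

```bash
python3 - <<'E'
from h import *
st=readout.get_state(); im=cams.read_camera('wrist'); cv2.imwrite('pics/w5.png',im[:,:,::-1]); print(st['eef_pos'],st['opening'],st['finger_force'],st['contact_force'])
E
```

```text
[ 0.43555191 -0.29527387  0.00069274] 0.6117599510048972 25.556871592998505 [-2.33350846  0.84528681  6.63249374]
```

View pics/w5.png

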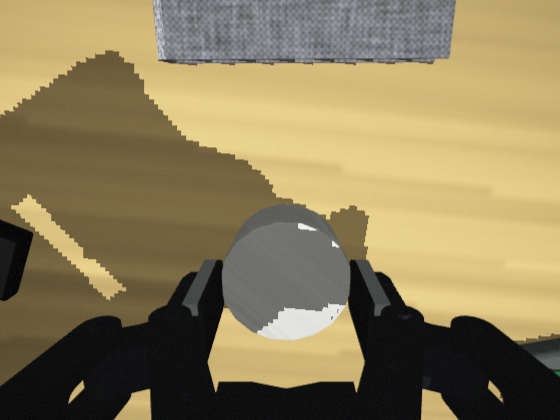

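Emit:
step_arm([
  [[0,0,0],[0,0,0]],
  [[0,0,0],[0,0,0]],
  [[0,0,5],[0,0,0]],
  [[0,0,15],[0,0,0]],
  [[0,0,30],[0,0,0]],
  [[0,0,40],[0,0,0]],
  [[0,0,40],[0,0,0]],
  [[0,0,20],[0,0,0]],
], fingers=0.0, grip_force=40)

```text
time: 12.0
eef_pos: [0.4364, -0.296, 0.1545]
tcp_rot: [0.999, 0.049, 0.002, 0.003]
contact_force: [0.3, -1.1, 0.1]
opening: 0.598
finger_force: 42.0
```

Emit:
step_arm([
  [[26.5,1.2,0],[0,0,0]],
  [[26.5,1.2,0],[0,0,0]],
  [[26.5,1.2,0],[0,0,0]],
  [[26.5,1.2,0],[0,0,0]],
  [[26.5,1.2,0],[0,0,0]],
  [[26.5,1.2,0],[0,0,0]],
  [[0,0,0],[0,0,0]],
  [[0,0,0],[0,0,0]],
])

```text
time: 12.67
eef_pos: [0.5942, -0.2868, 0.1483]
tcp_rot: [0.999, 0.049, -0.001, -0.0]
contact_force: [-0.3, -0.0, -1.4]
opening: 0.602
finger_force: 42.0
```

```bash
python3 - <<'E'
from h import *
st=readout.get_state(); im=cams.read_camera('wrist'); cv2.imwrite('pics/w6.png',im[:,:,::-1]); print(st['eef_pos'],st['opening'],st['finger_force'],st['contact_force'])
print(proj(pose('wrist',st),[[.594,-.288,.061]]))
E
```

```text
[ 0.59417944 -0.2867827   0.14834774] 0.602299087823057 41.990790758281946 [-0.32653927 -0.01779549 -1.36788437]
[[287.0316909  206.79156151]]
```

View pics/w6.png

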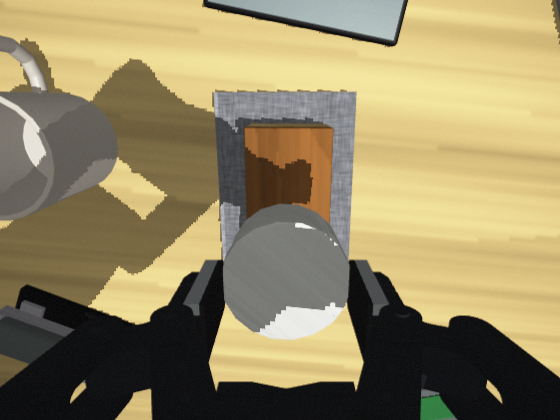

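```bash
python3 - <<'E'
from h import *
P=pose('wrist')
print('tin',topl(P,[(286.5,280),(286.5,221),(286.5,339)],.178)[:,:2].round(4)); k=topl(P,[(246,127),(332,127)],.061)[:,:2]; print(k.round(4),k.mean(0)-.0525*np.array([.995,.09]))
E
```

```text
tin [[ 0.5963 -0.2874]
 [ 0.6213 -0.2849]
 [ 0.5685 -0.2902]]
[[ 0.6457 -0.2552]
 [ 0.6514 -0.3125]] [ 0.59632702 -0.28859529]
```

Emit:
step_arm([
  [[0,-1,-25],[0,0,0]],
  [[0,0,-30],[0,0,0]],
  [[0,0,-18],[0,0,0]],
  [[0,0,-8],[0,0,0]],
  [[0,0,-3],[0,0,0]],
  [[0,0,-2],[0,0,0]],
  [[0,0,-1],[0,0,0]],
  [[0,0,0],[0,0,0]],
])

```text
time: 13.38
eef_pos: [0.5946, -0.2891, 0.0641]
tcp_rot: [0.999, 0.049, 0.001, 0.001]
contact_force: [-0.1, -0.2, -0.0]
opening: 0.598
finger_force: 42.0
```

Emit:
step_arm([
  [[0,0,-1],[0,0,0]],
  [[0,0,-1],[0,0,0]],
  [[0,0,0],[0,0,0]],
])

```text
time: 13.63
eef_pos: [0.5947, -0.289, 0.062]
tcp_rot: [0.999, 0.049, 0.001, 0.001]
contact_force: [-2.0, 0.9, 2.9]
opening: 0.601
finger_force: 42.4
```

Emit:
step_arm([
  [[0,0,0],[0,0,0]],
  [[0,0,0],[0,0,0]],
  [[0,0,0],[0,0,0]],
  [[0,0,0],[0,0,0]],
  [[0,0,15],[0,0,0]],
  [[0,0,35],[0,0,0]],
  [[0,0,40],[0,0,0]],
  [[0,0,30],[0,0,0]],
], fingers=0.7)

```text
time: 14.3
eef_pos: [0.5945, -0.2888, 0.1843]
tcp_rot: [0.999, 0.049, 0.001, 0.001]
contact_force: [-0.2, -0.6, 0.9]
opening: 0.851
finger_force: 0.0
```

Emit:
step_arm([
  [[-12.9,15.1,0],[0,0,0.0964]],
  [[-12.9,15.1,0],[0,0,0.0964]],
  [[-12.9,15.1,0],[0,0,0.0964]],
  [[-12.9,15.1,0],[0,0,0.0964]],
  [[-12.9,15.1,0],[0,0,0.0964]],
  [[-12.9,15.1,0],[0,0,0.0964]],
  [[-12.9,15.1,0],[0,0,0.0964]],
  [[-12.9,15.1,0],[0,0,0.0964]],
])

```text
time: 14.97
eef_pos: [0.4902, -0.167, 0.1815]
tcp_rot: [0.906, 0.423, 0.0, 0.001]
contact_force: [-0.0, 0.2, 0.6]
opening: 0.846
finger_force: 0.0
```

Emit:
step_arm([
  [[-12.9,15.1,0],[0,0,0.0964]],
  [[-12.9,15.1,0],[0,0,0.0964]],
  [[-12.9,15.1,0],[0,0,0.0964]],
  [[-12.9,15.1,0],[0,0,0.0964]],
  [[0,0,0],[0,0,0]],
  [[0,0,0],[0,0,0]],
])

```text
time: 15.47
eef_pos: [0.4392, -0.107, 0.1814]
tcp_rot: [0.81, 0.586, 0.0, 0.001]
contact_force: [0.0, -0.8, -0.3]
opening: 0.847
finger_force: 0.0
```

```bash
python3 - <<'E'
from h import *
st=readout.get_state(); im=cams.read_camera('wrist'); P=pose('wrist',st)
T=cams.read_camera('top'); np.save('pics/top2.npy',T)
M=R.from_quat(st['tcp_rot']).as_matrix(); print(st['eef_pos'],np.arctan2(M[1,1],M[0,1]))
print(proj(P,[.440,-.108,.054]))
Pt=pose('top'); u=proj(Pt,[.6,-.287,.091]).astype(int)[0]; print('tin',u,rect(Pt,blob(T,tuple(u),30),.091))
a=im; b=cv2.resize(T[120:300,200:480],(560,360)); cv2.imwrite('pics/w7.png',np.vstack([a[:240],b])[:,:,::-1])
E
```

```text
[ 0.43924484 -0.10702073  0.18140412] -0.31743419165476044
[[285.68930027 193.07243637]]
tin [431 167] (594, -291, 52, 51, 0.774)
```

View pics/w7.png

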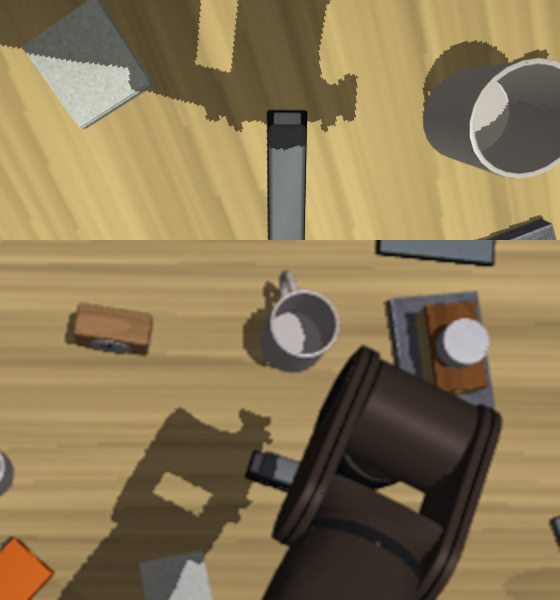

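```bash
python3 - <<'E'
from h import *
P=pose('wrist')
for z in(.01,.02,.025): k=topl(P,[(287,111)],z)[0,:2]; print(z,(k-.065*np.array([.31,.951])).round(4))
k=topl(P,[(268,150),(306,150),(271,230),(305,230)],.054)[:,:2]; print(k.round(4))
E
```

```text
0.01 [ 0.4414 -0.1106]
0.02 [ 0.4414 -0.1104]
0.025 [ 0.4415 -0.1102]
[[ 0.4382 -0.0712]
 [ 0.4667 -0.0806]
 [ 0.4189 -0.1353]
 [ 0.446  -0.1442]]
```

Emit:
step_arm([
  [[2,-3,-30],[0,0,0.01]],
  [[0,0,-35],[0,0,0]],
  [[0,0,-35],[0,0,0]],
  [[0,0,-30],[0,0,0]],
  [[0,0,-17],[0,0,0]],
  [[0,0,-8],[0,0,0]],
  [[0,0,-4],[0,0,0]],
  [[0,0,0],[0,0,0]],
])

```text
time: 16.23
eef_pos: [0.4415, -0.1108, 0.0212]
tcp_rot: [0.807, 0.59, -0.0, -0.0]
contact_force: [-0.3, 0.3, -0.3]
opening: 0.853
finger_force: 0.0
```

Emit:
step_arm([
  [[0,0,0],[0,0,0]],
  [[0,0,0],[0,0,0]],
  [[0,0,0],[0,0,0]],
  [[0,0,0],[0,0,0]],
], fingers=0.0)

```text
time: 16.57
eef_pos: [0.4419, -0.1106, 0.0224]
tcp_rot: [0.807, 0.591, 0.001, 0.001]
contact_force: [0.4, 0.3, 0.8]
opening: 0.503
finger_force: 0.0
```

Emit:
step_arm([
  [[0,0,0],[0,0,0]],
  [[0,0,0],[0,0,0]],
  [[0,0,0],[0,0,0]],
  [[0,0,0],[0,0,0]],
], fingers=-0.5, grip_force=40)

```text
time: 16.9
eef_pos: [0.4413, -0.1103, 0.0222]
tcp_rot: [0.807, 0.591, -0.0, 0.0]
contact_force: [-2.4, 0.7, 5.0]
opening: 0.342
finger_force: 39.7
```

Emit:
step_arm([
  [[0,0,10],[0,0,0]],
  [[0,0,30],[0,0,0]],
  [[0,0,40],[0,0,0]],
  [[0,0,30],[0,0,0]],
  [[0,0,0],[0,0,0]],
])

```text
time: 17.32
eef_pos: [0.4453, -0.1122, 0.1386]
tcp_rot: [0.807, 0.591, 0.003, 0.006]
contact_force: [1.4, -0.9, -1.9]
opening: 0.338
finger_force: 40.5
```

```bash
python3 - <<'E'
from h import *
st=readout.get_state(); print(st['eef_pos'],st['contact_force'],st['opening'])
a=np.arctan2(.25962,.96571); M=np.c_[[np.cos(a+np.pi/2),np.sin(a+np.pi/2),0],[np.cos(a),np.sin(a),0],[0,0,-1]]
s1=dict(eef_pos=np.array([.43777,.09135,.2211]),tcp_rot=R.from_matrix(M).as_quat()); P=pose('wrist',s1)
im=cv2.imread('pics/w1.png')[:,:,::-1].copy()
print(proj(P,[.438,.091,.045]))
vis=im[:,:,::-1].copy()
for t in(12,18,24):
    c=blob(im,(492,195),t); r=rect(P,c,.06); print(t,r); cv2.drawContours(vis,[c],-1,(0,255*(t/24),0),1)
cv2.imwrite('pics/c1.png',cv2.resize(vis[120:280,390:550],None,fx=3,fy=3,interpolation=0))
E
```

```text
[ 0.44528243 -0.1121618   0.13861505] [ 1.37109577 -0.88501837 -1.8897728 ] 0.338373897035482
[[285.08846478 180.35971397]]
12 (619, 119, 90, 38, 1.417)
18 (625, 133, 208, 48, 1.352)
24 (527, 80, 352, 335, -1.1)
```

View pics/c1.png

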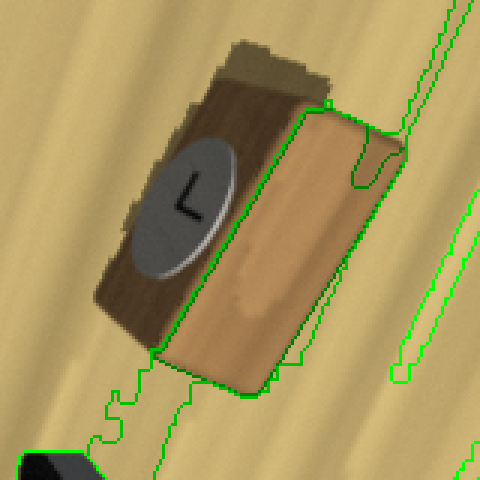

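Emit:
step_arm([
  [[11.3,30.1,0],[0,0,0.02]],
  [[11.3,30.1,0],[0,0,0.02]],
  [[11.3,30.1,0],[0,0,0.02]],
  [[11.3,30.1,0],[0,0,0.02]],
  [[11.3,30.1,0],[0,0,0.02]],
  [[11.3,30.1,0],[0,0,0.02]],
  [[11.3,30.1,0],[0,0,0.02]],
  [[11.3,30.1,0],[0,0,0.02]],
])

```text
time: 17.98
eef_pos: [0.5306, 0.1322, 0.1297]
tcp_rot: [0.757, 0.654, -0.001, -0.001]
contact_force: [1.5, -0.3, -2.9]
opening: 0.342
finger_force: 40.5
```

Emit:
step_arm([
  [[0,0,0],[0,0,0]],
  [[0,0,0],[0,0,0]],
  [[0,0,0],[0,0,0]],
])

```text
time: 18.23
eef_pos: [0.5303, 0.1305, 0.1299]
tcp_rot: [0.757, 0.654, -0.001, -0.001]
contact_force: [0.4, 0.5, -2.9]
opening: 0.337
finger_force: 40.5
```

```bash
python3 - <<'E'
from h import *
st=readout.get_state(); M=R.from_quat(st['tcp_rot']).as_matrix(); print(st['eef_pos'],np.arctan2(M[1,0],M[0,0]),M[2],st['contact_force'])
P=pose('wrist',st); im=cams.read_camera('wrist'); cv2.imwrite('pics/w8.png',im[:,:,::-1])
c,s=np.cos(-.145),np.sin(-.145)
pts=[[.619+x*c-y*s,.118+x*s+y*c,.06] for x,y in((-.02,-.045),(.02,-.045),(.02,.045),(-.02,.045))]
uv=proj(P,pts); print(uv.round()); v=im[:,:,::-1].copy(); cv2.polylines(v,[uv.astype(int)],True,(0,255,0)); cv2.imwrite('pics/w8.png',v)
E
```

```text
[0.53029009 0.13050577 0.12986534] 1.424765146402023 [-9.52375968e-04 -2.67374311e-03 -9.99995972e-01] [ 0.41719317  0.51820411 -2.87876249]
[[384. 274.]
 [442. 274.]
 [459. 144.]
 [395. 144.]]
```

View pics/w8.png

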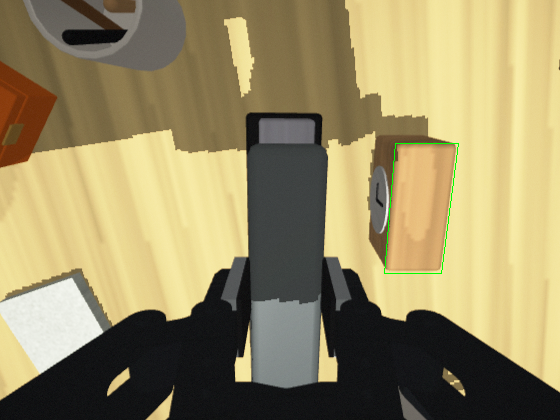

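Emit:
step_arm([
  [[2,0,-30],[0,0,0]],
  [[0,0,-30],[0,0,0]],
  [[0,0,-22],[0,0,0]],
  [[0,0,-12],[0,0,0]],
  [[0,0,-6],[0,0,0]],
  [[0,0,-3],[0,0,0]],
  [[0,0,-1],[0,0,0]],
  [[0,0,0],[0,0,0]],
])

```text
time: 18.95
eef_pos: [0.5347, 0.1304, 0.0286]
tcp_rot: [0.757, 0.653, 0.001, 0.001]
contact_force: [0.6, 0.5, -2.2]
opening: 0.338
finger_force: 40.5
```

Emit:
step_arm([
  [[0,0,-1],[0,0,0]],
  [[0,0,-1],[0,0,0]],
  [[0,0,0],[0,0,0]],
])

```text
time: 19.2
eef_pos: [0.534, 0.1307, 0.026]
tcp_rot: [0.757, 0.653, 0.0, 0.0]
contact_force: [-0.3, -0.4, -2.9]
opening: 0.338
finger_force: 40.5
```

Still carrying its weight, about 3–4 mm up; lower further.

Emit:
step_arm([
  [[-1,0,-2],[0,0,0]],
  [[0,0,-1],[0,0,0]],
  [[0,0,-1],[0,0,0]],
  [[0,0,0],[0,0,0]],
])

```text
time: 19.53
eef_pos: [0.5324, 0.1307, 0.0223]
tcp_rot: [0.757, 0.653, -0.0, -0.0]
contact_force: [-3.1, 0.1, 4.3]
opening: 0.335
finger_force: 41.4
```

Emit:
step_arm([
  [[0,0,0],[0,0,0]],
  [[0,0,0],[0,0,0]],
  [[0,0,0],[0,0,0]],
  [[0,0,10],[0,0,0]],
  [[0,0,35],[0,0,0]],
  [[0,0,40],[0,0,0]],
  [[0,0,40],[0,0,0]],
  [[0,0,40],[0,0,0]],
], fingers=0.3)

```text
time: 20.2
eef_pos: [0.5322, 0.1306, 0.1888]
tcp_rot: [0.757, 0.653, 0.0, 0.0]
contact_force: [1.3, 0.5, -0.6]
opening: 0.653
finger_force: 0.0
```

Emit:
step_arm([
  [[-17.6,26.8,5],[0,0,0]],
  [[-17.6,26.8,5],[0,0,0]],
  [[-17.6,26.8,5],[0,0,0]],
  [[-17.6,26.8,0],[0,0,0]],
  [[-17.6,26.8,0],[0,0,0]],
  [[0,0,0],[0,0,0]],
  [[0,0,0],[0,0,0]],
], fingers=1)

```text
time: 20.78
eef_pos: [0.4438, 0.2657, 0.2022]
tcp_rot: [0.756, 0.655, 0.001, 0.0]
contact_force: [0.1, -0.5, 0.4]
opening: 1.0
finger_force: 0.0
```

```bash
python3 - <<'E'
from h import *
st=readout.get_state(); P=pose('wrist',st); im=cams.read_camera('wrist'); T=cams.read_camera('top')
print(st['eef_pos'])
t=np.linspace(0,2*np.pi,60); uv=proj(P,np.c_[.444+.031*np.cos(t),.265+.031*np.sin(t),.085+0*t]); print(uv.mean(0))
v=im[:,:,::-1].copy(); cv2.polylines(v,[uv.astype(int)],True,(0,255,0)); b=cv2.resize(T[90:300,80:300],(420,400))[:,:,::-1]
o=np.zeros((400,800,3),np.uint8); o[:,:420]=b; o[:,420:]=v[:400,90:470]; cv2.imwrite('pics/w9.png',o)
E
```

```text
[0.44382389 0.26568615 0.20216181]
[285.55105863 195.50037388]
```

View pics/w9.png

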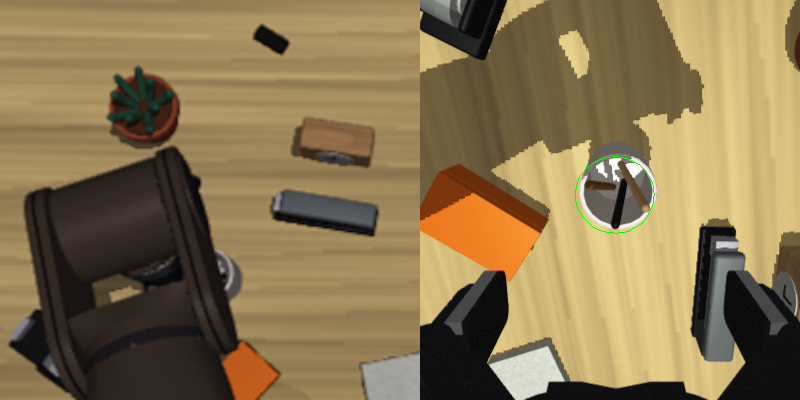

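Emit:
step_arm([
  [[1,0,-30],[0,0,0]],
  [[0,0,-35],[0,0,0]],
  [[0,0,-35],[0,0,0]],
  [[0,0,-30],[0,0,0]],
  [[0,0,-16],[0,0,0]],
  [[0,0,-8],[0,0,0]],
  [[0,0,-3],[0,0,0]],
  [[0,0,0],[0,0,0]],
])

```text
time: 21.55
eef_pos: [0.4462, 0.264, 0.0444]
tcp_rot: [0.757, 0.653, -0.0, 0.0]
contact_force: [0.5, -0.4, 0.2]
opening: 1.001
finger_force: 0.0
```

Emit:
step_arm([
  [[0,0,0],[0,0,0]],
  [[0,0,0],[0,0,0]],
  [[0,0,0],[0,0,0]],
  [[0,0,0],[0,0,0]],
  [[0,0,0],[0,0,0]],
], fingers=0.2, grip_force=40)

```text
time: 21.97
eef_pos: [0.4468, 0.2652, 0.0466]
tcp_rot: [0.757, 0.654, 0.002, 0.001]
contact_force: [-1.6, -0.4, 6.2]
opening: 0.701
finger_force: 43.1
```

Emit:
step_arm([
  [[0,0,10],[0,0,0]],
  [[0,0,30],[0,0,0]],
  [[0,0,40],[0,0,0]],
  [[0,0,40],[0,0,0]],
  [[0,0,10],[0,0,0]],
  [[23.8,-3.5,0],[0,0,0]],
  [[23.8,-3.5,0],[0,0,0]],
  [[23.8,-3.5,0],[0,0,0]],
])

```text
time: 22.63
eef_pos: [0.5171, 0.254, 0.1744]
tcp_rot: [0.757, 0.654, 0.0, 0.0]
contact_force: [0.2, 0.3, -2.4]
opening: 0.699
finger_force: 44.6
```

Emit:
step_arm([
  [[23.8,-3.5,0],[0,0,0]],
  [[23.8,-3.5,0],[0,0,0]],
  [[23.8,-3.5,0],[0,0,0]],
  [[23.8,-3.5,0],[0,0,0]],
  [[23.8,-3.5,0],[0,0,0]],
  [[0,0,0],[0,0,0]],
  [[0,0,0],[0,0,0]],
  [[0,0,0],[0,0,0]],
])

```text
time: 23.3
eef_pos: [0.6348, 0.2365, 0.1732]
tcp_rot: [0.757, 0.653, -0.001, -0.001]
contact_force: [-0.4, 0.1, -2.3]
opening: 0.698
finger_force: 44.7
```

```bash
python3 - <<'E'
from h import *
st=readout.get_state(); P=pose('wrist',st); im=cams.read_camera('wrist'); cv2.imwrite('pics/w10.png',im[:,:,::-1])
print(st['eef_pos'],st['contact_force'],st['opening'])
t=np.linspace(0,2*np.pi,60); z=st['eef_pos'][2]-.0455+.085
v=im[:,:,::-1].copy()
for x,y,r,z in((.636,.237,.031,z),(.6535,.3555,.042,.065)):
    uv=proj(P,np.c_[x+r*np.cos(t),y+r*np.sin(t),z+0*t]); cv2.polylines(v,[uv.astype(int)],True,(0,255,0))
cv2.imwrite('pics/w10.png',v)
E
```

```text
[0.63476231 0.23654786 0.17319496] [-0.39297879  0.11041335 -2.28127742] 0.6982694293106794
```

View pics/w10.png

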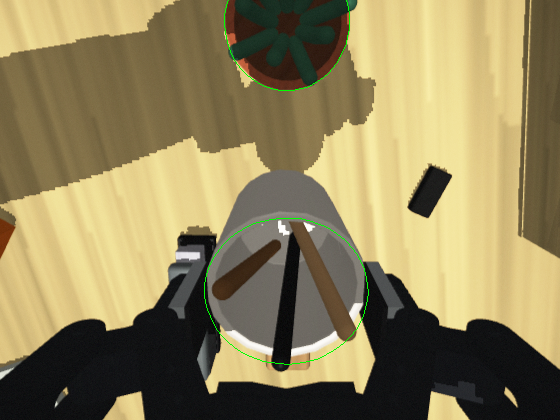

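Emit:
step_arm([
  [[1,0,-30],[0,0,0]],
  [[0,0,-35],[0,0,0]],
  [[0,0,-28],[0,0,0]],
  [[0,0,-16],[0,0,0]],
  [[0,0,-8],[0,0,0]],
  [[0,0,-4],[0,0,0]],
  [[0,0,-2],[0,0,0]],
  [[0,0,0],[0,0,0]],
])

```text
time: 24.02
eef_pos: [0.6376, 0.237, 0.0528]
tcp_rot: [0.757, 0.654, 0.001, 0.001]
contact_force: [0.4, 0.5, -2.7]
opening: 0.698
finger_force: 44.7
```

Emit:
step_arm([
  [[0,0,-2],[0,0,0]],
  [[0,0,-1],[0,0,0]],
  [[0,0,0],[0,0,0]],
])

```text
time: 24.27
eef_pos: [0.6374, 0.2367, 0.0493]
tcp_rot: [0.757, 0.653, 0.001, 0.0]
contact_force: [-0.9, -0.7, -2.5]
opening: 0.697
finger_force: 44.8
```

Emit:
step_arm([
  [[0,0,-2],[0,0,0]],
  [[0,0,-1],[0,0,0]],
  [[0,0,-1],[0,0,0]],
  [[0,0,0],[0,0,0]],
])

```text
time: 24.6
eef_pos: [0.6376, 0.237, 0.0467]
tcp_rot: [0.757, 0.653, 0.001, 0.0]
contact_force: [-2.6, -0.9, 6.5]
opening: 0.7
finger_force: 45.5
```

Contact. Release, rise and withdraw out of the top camera's view of the objects for a numeric check.

Emit:
step_arm([
  [[0,0,0],[0,0,0]],
  [[0,0,0],[0,0,0]],
  [[0,0,0],[0,0,0]],
  [[0,0,0],[0,0,0]],
  [[0,0,15],[0,0,0]],
  [[0,0,35],[0,0,0]],
  [[0,0,40],[0,0,0]],
  [[0,0,40],[0,0,0]],
], fingers=1)

```text
time: 25.27
eef_pos: [0.6362, 0.2364, 0.1758]
tcp_rot: [0.757, 0.653, -0.001, -0.0]
contact_force: [1.1, 1.0, 0.4]
opening: 0.999
finger_force: 0.0
```

Emit:
step_arm([
  [[-24,-30,8],[0,0,0]],
  [[-24,-30,8],[0,0,0]],
  [[-24,-30,0],[0,0,0]],
  [[-24,-30,0],[0,0,0]],
  [[-20,-35,0],[0,0,0]],
  [[-15,-35,0],[0,0,0]],
  [[-10,-35,0],[0,0,0]],
  [[0,-35,0],[0,0,0]],
])

```text
time: 25.93
eef_pos: [0.4941, -0.0244, 0.1916]
tcp_rot: [0.757, 0.654, 0.0, 0.0]
contact_force: [0.5, -0.6, 0.0]
opening: 1.0
finger_force: 0.0
```

Emit:
step_arm([
  [[0,-38,0],[0,0,-0.06]],
  [[0,-38,0],[0,0,-0.06]],
  [[0,-38,0],[0,0,-0.06]],
  [[0,-38,0],[0,0,-0.06]],
  [[-10,-38,0],[0,0,-0.06]],
  [[-15,-38,0],[0,0,-0.06]],
  [[-15,-38,0],[0,0,-0.06]],
  [[-15,-38,0],[0,0,-0.06]],
])

```text
time: 26.6
eef_pos: [0.4401, -0.3294, 0.1917]
tcp_rot: [0.891, 0.453, 0.0, 0.001]
contact_force: [1.6, 0.9, 0.4]
opening: 0.999
finger_force: 0.0
```

```bash
python3 - <<'E'
from h import *
st=readout.get_state(); print(st['eef_pos'],st['contact_force'])
T=cams.read_camera('top'); np.save('pics/tf.npy',T); cv2.imwrite('pics/tf.png',T[:,:,::-1]); P=pose('top'); T0=np.load('pics/top0.npy')
for n,p,z,t in(('tin',(.594,-.29,.091),.091,30),('box',(.635,-.285,.061),.061,20),('stapler',(.532,.13,.054),.054,14)):
    u=proj(P,p)[0].round().astype(int); r=rect(P,blob(T,tuple(u),t),z); print(n,u,r)
# pot rim: bright low-saturation pixels near the expected place
u=proj(P,(.637,.237,.085))[0].astype(int); h=cv2.cvtColor(T,cv2.COLOR_RGB2HSV)
m=np.zeros(T.shape[:2],np.uint8); s=20; m[u[1]-s:u[1]+s,u[0]-s:u[0]+s]=(h[u[1]-s:u[1]+s,u[0]-s:u[0]+s,1]<50)*255
ys,xs=np.nonzero(m); print('pot',u,(xs.min(),xs.max(),ys.min(),ys.max()),rect(P,np.c_[xs,ys][:,None],.085))
d=cv2.absdiff(T,T0).max(2)
for n,(x,y) in(('mug',(348,163)),('tape',(113,277))): print(n,np.percentile(d[y-22:y+22,x-26:x+26],[50,90,99]))
E
```

```text
[ 0.44009112 -0.32935165  0.19168248] [1.63796137 0.91980072 0.35882546]
tin [433 170] (594, -291, 52, 51, 0.774)
box [425 156] (593, -283, 111, 72, 0.097)
stapler [250 198] (530, 131, 124, 28, 1.416)
pot [203 149] (np.int64(190), np.int64(219), np.int64(138), np.int64(168)) (630, 235, 72, 66, 0.025)
mug [ 6.  9. 10.]
tape [6. 8. 9.]
```

```bash
python3 -c "
from plant import sign_off
print(sign_off())"
```

```text
the job is handed in; nothing more can be done
None
```

I handed the job in at about 27 s of the 120 s. In the last top-camera check the box, tin, pot and stapler all measured within tolerance and the mug and tape dispenser hadn't shifted; the verdict itself was not shown.

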